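# Weigh out an ink order on the rail scale

## Task

Take the tin cup off the pan of the rail scale and stand it on the worktop, and move the empty scale from parking to the middle (loading) station on its rail. There, stand ink jars from the worktop upright on the pan one by one until the pointer comes inside the brass fan on the dial, and let go; then slide the loaded scale on into the left (dispatch) station. Ink jars not needed stay standing on the worktop, and the other things are left alone.

Things in the scene. Friction and masses are not known exactly. Their poses are not given: they have to be found in the camera images.
- jar_0: small dark ink jar with a black screw lid, 43 mm in diameter and 64 mm tall (can be gripped up to 50 mm above its underside), standing upright on the worktop; origin at the centre of its underside, z up along its axis. Weighs between 0.14 and 0.17 kg, each jar differently. One of the six may be absent.
- jar_1: small dark ink jar with a black screw lid, 43 mm in diameter and 64 mm tall (can be gripped up to 50 mm above its underside), standing upright on the worktop; origin at the centre of its underside, z up along its axis. Weighs between 0.14 and 0.17 kg, each jar differently. One of the six may be absent.
- jar_2: small dark ink jar with a black screw lid, 43 mm in diameter and 64 mm tall (can be gripped up to 50 mm above its underside), standing upright on the worktop; origin at the centre of its underside, z up along its axis. Weighs between 0.14 and 0.17 kg, each jar differently. One of the six may be absent.
- jar_3: small dark ink jar with a black screw lid, 43 mm in diameter and 64 mm tall (can be gripped up to 50 mm above its underside), standing upright on the worktop; origin at the centre of its underside, z up along its axis. Weighs between 0.14 and 0.17 kg, each jar differently. One of the six may be absent.
- jar_4: small dark ink jar with a black screw lid, 43 mm in diameter and 64 mm tall (can be gripped up to 50 mm above its underside), standing upright on the worktop; origin at the centre of its underside, z up along its axis. Weighs between 0.14 and 0.17 kg, each jar differently. One of the six may be absent.
- jar_5: small dark ink jar with a black screw lid, 43 mm in diameter and 64 mm tall (can be gripped up to 50 mm above its underside), standing upright on the worktop; origin at the centre of its underside, z up along its axis. Weighs between 0.14 and 0.17 kg, each jar differently. One of the six may be absent.
- tin_cup: grey tin cup, 59 mm tall, open at the top, 65 mm in diameter at the rim and 52 mm at the foot, wall about 4 mm, 0.05 kg, left standing on the scale pan; origin at the centre of its underside, z up along its axis
- pan_floor (a point): centre of the inner floor of the scale pan, a shallow aluminium tray, inside 290 mm long (y) by 82 mm (x), rim 11 mm high. Empty, the floor is 69 mm above the worktop; it sinks 20 mm per kg (at most 22 mm) on a damped spring, settling in 0.5 s. Axes are the rail's: y along the rail towards dispatch, x away from the robot, z up; the rail is turned by up to 0.05 rad
- carriage (a joint): the weighing carriage (pan, dial and post, 2 kg) on its rail: metres, growing along the rail's +y (to the robot's left). A spring plunger drops into detents at -0.12 (parking, where it starts), 0.00 (loading) and +0.14 (dispatch); end stops at -0.14 and +0.16. About 2 N push it between detents, up to 12 N into or out of one
- post_top (a point): top of the carriage's handle post, an upright steel rod 16 mm in diameter with a black cap 20 mm in diameter (the top 14 mm), top 140 mm above the worktop, at the carriage's +y (left) end, 170 mm along y from the pan's centre. Pinch it from above or push it sideways to move the carriage along the rail
- park_mark (a point): top of the aluminium tab on the front edge of the rail bed (700 x 90 mm, 30 mm high; the dial on the carriage reaches 110 mm high) at the parking station (right); the carriage is in the station when its post stands in line with the tab, seen along the rail
- load_mark (a point): the same for the loading station (middle), 120 mm along the rail from parking
- dispatch_mark (a point): the same for the dispatch station (left), 140 mm along the rail from loading
- pointer (a joint): the scale's black pointer on the white dial (96 mm in diameter, at the carriage's right end, its face tilted up towards the robot), radians clockwise from zero at the top of the dial; 4.5 rad per kg on the pan (0 when empty; a jar adds 0.63 to 0.77)
- set_hand (a joint): the brass set hand on the same dial, a fan-shaped wire outline 0.86 rad wide; the value is the angle of its middle, in the same radians from the pointer's zero; it stays as it is. The weight is right when the pointer is inside the fan, within 0.43 rad of this value. Do not touch the dial
- pointer_tip (a point): tip of the pointer, 40 mm from the dial's centre
- sector_mid (a point): middle of the brass fan's arc, 40 mm from the dial's centre
- green_paint: bystander: big green paint jar with a black lid, 72 mm in diameter, 88 mm tall; origin at the centre of its underside
- water_glass: bystander: drinking glass of water, 63 mm in diameter, 84 mm tall; origin at the centre of its underside
- tape_roll: bystander: roll of masking tape lying flat, 69 mm in diameter, 24 mm tall; origin at the centre of its underside
- marker: bystander: white marker pen lying down, 139 mm long (its y), 15 mm thick; origin under its middle
Not all that is in view belongs to the job. What is shaped like the tin_cup but purple is not meant. Leave any brown look-alike of the jar_1 alone.

How it is judged:
By the outcome, as a careful person would: the job done as asked, in the order asked, and still so for the second after the job is handed in, with the robot touching nothing.
Of jar_0, jar_1, jar_2, jar_3, jar_4, jar_5 only 5 to 6 are there at a start; the rules pass over those that are not, and their reading is None.
At some moment in a run one of jar_0, jar_1, jar_2, jar_3, jar_4, jar_5 may be knocked a few centimetres aside while the robot is not near it.
It also fails if it takes over 210 s, if anything falls off the work surface, if the arm or the gripper's body presses on something with over 40 N, if the wrist force passes 120 N, or if a joint passes its speed limit or range.

## Robot

A 6-joint arm with a two-finger parallel gripper is mounted at the origin on a cart in front of the work surface, level with it; the furniture and walls round the work are solid. World frame = base frame: x ahead of the robot, y to its left, z up, the work surface at z = 0. Lengths are in m, angles in rad, forces in N, time in s.
With the tool pointing down it reaches from about 0.275 to 0.75 m from the base axis. Payload 10.2 kg.
Tool frame: the origin (TCP) lies midway between the tips of the shut fingers; the grasp point (between the pads) lies 19 mm behind it (env.hold_point_z is the distance from the TCP to the grasp point, in m); z points along the fingers, y is the line along which they close (so a half turn about z gives the same grasp; the last joint's range is limited). The gripper opens to 85 mm and grips with 20 to 120 N. Pads are 22 mm wide; open, the fingers measure 114 mm over their backs; the gripper's body (76 mm by 85 mm) begins 54 mm behind the grasp point. The pads swing forward as they close: fully open they stand 13 mm farther back than shut.
Start: joints at [-1.529, 0.313, 1.498, -0, 1.331, -0.223], TCP at [0.137, -0.507, 0.231] pointing down, gripper open.
Joint ranges: [-2.94, 2.94], [-0.97, 2.17], [0.19, 2.56], [-1.23, 4.37], [0.02, 3.11], [-2.88, 2.88]. Speed limits (rad/s): [2.39, 2.39, 3.01, 3.14, 3.14, 3.14].

## Interface

Orientations are given as a unit quaternion [x, y, z, w].
In Python, from bench import env, kinematics, monitor, eyes, job gives the robot as it stands. The module is installed in compiled form; this text tells all that it offers. Calls block until the motion is done:
- env.reach(position, orientation): joint-space move of the TCP to a pose.
- env.movel(position, velocity=0.15, frame=None, guard=None): straight line of the TCP; frame=None keeps the orientation; velocity is the mean speed in m/s. With guard (N) it stops when the force on the tool has changed by that much, and returns True; else False.
- env.set_joints(angles): joint-space move.
- env.release() and env.close_gripper(effort=None): open the fingers fully, or close them until they stop; effort is the grip in N (None keeps the last).
- env.hold(seconds).
- kinematics.ik(position, orientation): joint angles nearest the present ones, or None.
- monitor.sense(): the state.
- eyes.grab_frame(name): name is "scene" or "top" or "wrist"; returns a dict with "frame" (400x640x3 uint8, red, green, blue), "mtx" (3x3 intrinsics, pixels), "view" (4x4, takes a point from world to camera coordinates). Camera axes: x right, y down, z forward; pixel columns grow to the right and rows downward; lengths in m; the calibration is good to about 2 mm. A picture is of the moment at which its call begins. There is no depth.
A pose or a line that the arm cannot do raises env.MotionError and nothing moves.
- job.hand_in(): hands the job in; it is judged then, once.
The state is a dict: "clock": time; "joints": joint angles; "qvel": joint speeds; "joint_efforts": joint torques, N m; "position": TCP position; "ee_rot": TCP orientation; "contact_force": force on the tool from outside, world axes, zero at the start; "ft_torque": the same for the moment, N m; "finger_gap": opening from 0.0 (shut) to 1.0 (fully open); "gripper_force": force on a finger pad.
Only numpy, scipy, OpenCV 4.12 (cv2) and the standard library are available. Lean on these libraries where they do the work, as an engineer would, in place of code of your own. Each camera call takes 0.05 s, during which the arm holds its last target. There are 200 camera calls.

## Working session

There is one attempt and no reset: what is moved stays moved. The work goes in short steps, each a Python script; the robot and the scene stay as the last script left them, time stands still between calls to the robot, and variables do not carry over. Pictures are saved under pics/ and viewed, at most 14 in all, crops included, and the job is handed in when it is done.

```bash
mkdir -p pics; python3 - <<'E'
from bench import env, kinematics, monitor, eyes, job
import cv2, numpy as np
for n in ("scene","top"):
    f=eyes.grab_frame(n); cv2.imwrite(f"pics/{n}0.png",f["frame"][:,:,::-1]); np.savez(f"pics/{n}0.npz",**f)
    print(n,f["mtx"].round(1).tolist(),f["view"].round(3).tolist())
print(monitor.sense()["clock"], env.hold_point_z)
E
```

```text
scene [[363.3, 0.0, 322.4], [0.0, 363.3, 199.4], [0.0, 0.0, 1.0]] [[0.9, -0.435, -0.021, -0.438], [-0.271, -0.521, -0.81, 0.225], [0.341, 0.734, -0.587, 1.367], [0.0, 0.0, 0.0, 1.0]]
top [[511.0, 0.0, 319.0], [0.0, 511.0, 197.7], [0.0, 0.0, 1.0]] [[0.023, -1.0, -0.003, 0.003], [-0.994, -0.022, -0.109, 0.52], [0.109, 0.006, -0.994, 2.035], [0.0, 0.0, 0.0, 1.0]]
0.1 0.0187
```

View pics/scene0.png

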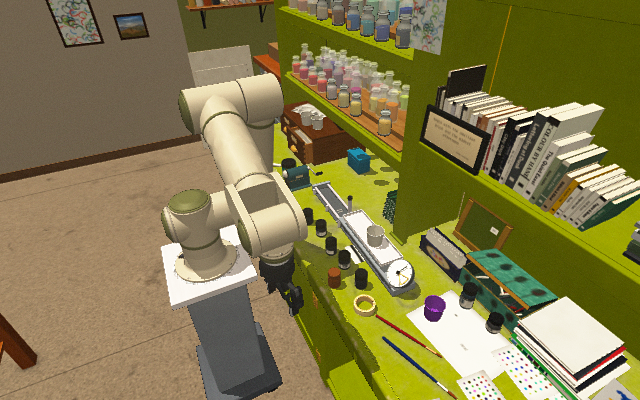

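View pics/top0.png

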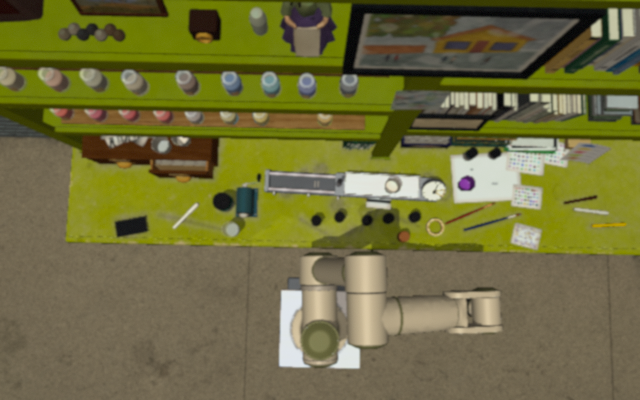

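```bash
cat > h.py <<'E'
from bench import env, kinematics, monitor, eyes, job
import cv2, numpy as np
from scipy.spatial.transform import Rotation as R
def ray(f,uv,z):
    """world point on plane z seen at pixel uv"""
    V=f["view"]; d=V[:3,:3].T@np.linalg.solve(f["mtx"],[*uv,1.]); c=-V[:3,:3].T@V[:3,3]
    return c+d*(z-c[2])/d[2]
def proj(f,p):
    q=f["mtx"]@(f["view"][:3,:3]@np.asarray(p,float)+f["view"][:3,3]); return q[:2]/q[2]
def crop(f,name,u0,v0,u1,v1,s):
    cv2.imwrite(f"pics/{name}.png",cv2.resize(f["frame"][v0:v1,u0:u1,::-1],None,fx=s,fy=s,interpolation=cv2.INTER_CUBIC))
E
python3 - <<'E'
from h import *
f=dict(np.load("pics/top0.npz")); g=dict(np.load("pics/scene0.npz"))
a=cv2.resize(f["frame"][135:255,250:510],None,fx=3,fy=3,interpolation=2)
b=cv2.resize(g["frame"][195:335,290:520],None,fx=3.39,fy=1.7,interpolation=2)
crop(f,"topc",250,135,510,255,3); crop(g,"scenec",290,180,520,340,3)
for uv in [(317,219),(340,216),(367,219),(389,217),(415,216),(404,236),(470,153),(495,153)]: print(uv,ray(f,uv,.064).round(3))
for uv in [(266,182),(434,189),(393,185)]:print(uv,ray(f,uv,.07).round(3))
E
```

```text
(317, 219) [0.431 0.021 0.064]
(340, 216) [ 0.444 -0.07   0.064]
(367, 219) [ 0.435 -0.177  0.064]
(389, 217) [ 0.445 -0.263  0.064]
(415, 216) [ 0.451 -0.366  0.064]
(404, 236) [ 0.371 -0.323  0.064]
(470, 153) [ 0.709 -0.585  0.064]
(495, 153) [ 0.711 -0.685  0.064]
(266, 182) [0.573 0.227 0.07 ]
(434, 189) [ 0.559 -0.44   0.07 ]
(393, 185) [ 0.572 -0.278  0.07 ]
```

View pics/topc.png

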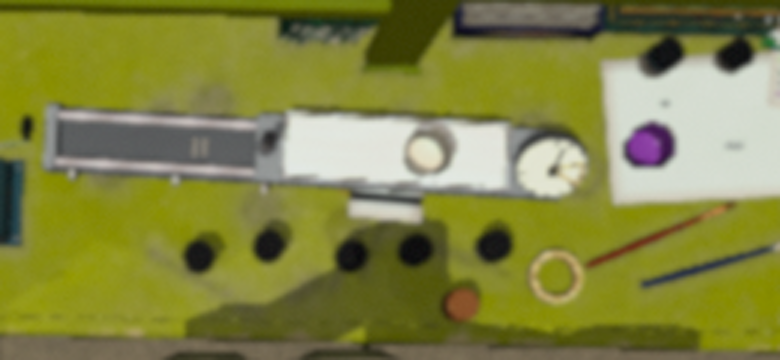

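View pics/scenec.png

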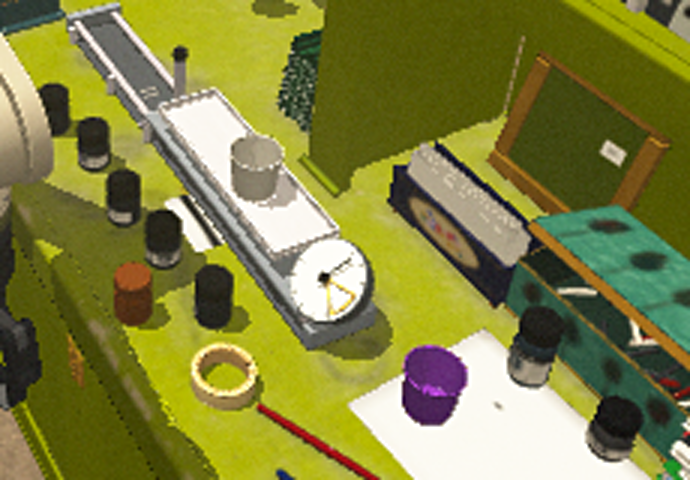

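Five dark jars stand in the row in front of the rail: top view (317,219), (340,216), (367,219), (389,217) and (415,216). The brown look-alike is at (404,236). Two other jars on the paper, at (470,153) and (495,153), are 0.92 m or more from the base, so they are out of reach and not meant. The grey cup on the pan is at (393,185), and the purple one at (466,183) is excluded. I'll take closer wrist views next.

```bash
cat >> h.py <<'E'
def Q(yaw=0.):
    """tool down, closing axis (tool y) along world x turned by yaw"""
    y=np.array([np.cos(yaw),np.sin(yaw),0]); z=np.array([0,0,-1.]); x=np.cross(y,z)
    return R.from_matrix(np.c_[x,y,z]).as_quat()
def st(): return monitor.sense()
E
python3 - <<'E'
from h import *
s=st(); print(s["ee_rot"], R.from_quat(s["ee_rot"]).as_matrix().round(2).tolist())
f=eyes.grab_frame("wrist"); V=f["view"]; c=-V[:3,:3].T@V[:3,3]; print("cam-tcp",c-s["position"],V.round(2).tolist())
for yaw in (0,np.pi):
    for p in [(.45,-.40,.33),(.57,-.25,.3),(.57,.2,.3),(.42,.14,.1)]:
        q=kinematics.ik(p,Q(yaw)); print(yaw,p,None if q is None else np.round(q,2))
q0=Q(0) if kinematics.ik((.45,-.4,.33),Q(0)) is not None and abs(kinematics.ik((.45,-.4,.33),Q(0))[5])<abs(kinematics.ik((.45,-.4,.33),Q(np.pi))[5]) else Q(np.pi)
env.reach((.46,-.38,.35),q0)
f=eyes.grab_frame("wrist"); np.savez("pics/w1.npz",**f); crop(f,"w1",0,0,640,400,1)
E
```

```text
[ 9.91250363e-01  1.31994093e-01  5.28558931e-05 -5.24421555e-04] [[0.97, 0.26, -0.0], [0.26, -0.97, 0.0], [0.0, -0.0, -1.0]]
cam-tcp [0.06734547 0.0181657  0.14345552] [[0.26, -0.97, -0.0, -0.52], [-0.93, -0.25, 0.28, -0.04], [-0.27, -0.07, -0.96, 0.38], [0.0, 0.0, 0.0, 1.0]]
0 (0.45, -0.4, 0.33) [-0.92  0.45  1.05 -0.    1.64 -0.92]
0 (0.57, -0.25, 0.3) [-0.6   0.51  1.04 -0.    1.59 -0.6 ]
0 (0.57, 0.2, 0.3) [ 0.14  0.46  1.11 -0.    1.57  0.14]
0 (0.42, 0.14, 0.1) [ 0.06  0.3   1.9  -0.    0.94  0.06]
3.141592653589793 (0.45, -0.4, 0.33) [-0.92  0.45  1.05 -0.    1.64  2.22]
3.141592653589793 (0.57, -0.25, 0.3) [-0.6   0.51  1.04 -0.    1.59  2.54]
3.141592653589793 (0.57, 0.2, 0.3) None
3.141592653589793 (0.42, 0.14, 0.1) None
```

View pics/w1.png

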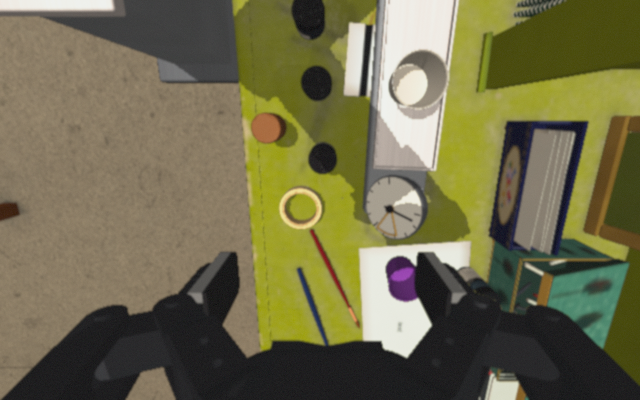

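The wrist view shows the dial at (395,208), with the pointer just clockwise of +x and the fan facing −y/−x. The cup is at (418,82), the brown jar at (268,128), and the dark jars at (309,15), (316,82) and (322,157). Next I'll look at the tabs, the post and the other jars.

```bash
python3 - <<'E'
from h import *
env.reach((.46,-.06,.35),Q(0))
f=eyes.grab_frame("wrist"); np.savez("pics/w2.npz",**f)
a=cv2.resize(f["frame"][:260,190:500],None,fx=1.5,fy=1.5,interpolation=2)
g=dict(np.load("pics/w1.npz"))
b=cv2.resize(g["frame"][30:250,340:460],None,fx=2.6,fy=2.6,interpolation=2)
H=max(a.shape[0],b.shape[0]); pad=lambda i:np.pad(i,((0,H-i.shape[0]),(0,0),(0,0)))
cv2.imwrite("pics/w2c.png",np.hstack([pad(a),pad(b)])[:,:,::-1])
E
```

```text
(no output)
```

View pics/w2c.png

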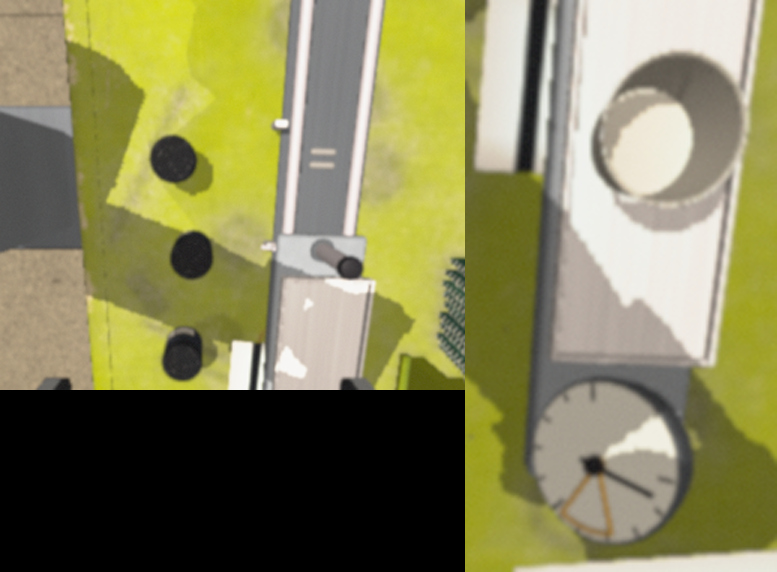

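```bash
cat >> h.py <<'E'
def lids(f,z=.064,vmax=60,amin=150):
    """dark lid tops: world xy at height z, from wrist frame (upper part only)"""
    m=(f["frame"].max(2)<vmax).astype(np.uint8); m[250:]=0
    m=cv2.morphologyEx(m,cv2.MORPH_OPEN,np.ones((5,5),np.uint8))
    n,_,s,c=cv2.connectedComponentsWithStats(m)
    return [(c[i].round(1).tolist(),s[i].tolist(),ray(f,c[i],z).round(4).tolist()) for i in range(1,n) if s[i][4]>amin]
E
python3 - <<'E'
from h import *
f=dict(np.load("pics/w2.npz")); g=dict(np.load("pics/w1.npz"))
L=ray(f,(377.3,82.7),.03);P=ray(f,(368.7,164),.03);print("tabs",L,P,np.linalg.norm(L-P),"yaw",np.arctan2(-(L-P)[0],(L-P)[1]))
print("post",ray(f,(422.7,178.7),.14),"cup",ray(g,(419.6,78.8),.127),"dial",ray(g,(389.6,208.8),.09))
for h in (f,g):
    for l in lids(h): print(l)
# rail edge line yaw: pan left inner edge corners
t=dict(np.load("pics/top0.npz"))
D=ray(t,(274,192.7),.03);print("disp tab top",D, "post top cam",ray(t,(339.5,181.5),.14))
E
```

```text
tabs [0.53330001 0.05743791 0.03      ] [ 0.5252921  -0.06106059  0.03      ] 0.11876877652700832 yaw -0.06747557206705108
post [ 0.57570435 -0.06225546  0.14      ] cup [ 0.56495483 -0.26827094  0.127     ] dial [ 0.54754649 -0.4353555   0.09      ]
([305.7, 106.0], [292, 92, 28, 29, 591], [0.4308, 0.0242, 0.064])
([317.5, 170.1], [304, 156, 27, 29, 643], [0.4462, -0.0647, 0.064])
([312.1, 236.2], [300, 223, 24, 27, 570], [0.4367, -0.1684, 0.064])
([309.0, 16.8], [292, 0, 33, 39, 1065], [0.4363, -0.1873, 0.064])
([316.4, 82.7], [302, 66, 30, 34, 825], [0.4448, -0.2655, 0.064])
([517.5, 137.4], [503, 122, 29, 39, 768], [0.7279, -0.3382, 0.064])
([569.2, 165.5], [553, 122, 31, 110, 823], [0.8098, -0.3783, 0.064])
([322.6, 157.8], [309, 143, 28, 30, 658], [0.4525, -0.3664, 0.064])
([501.5, 229.7], [490, 210, 25, 38, 581], [0.7277, -0.4775, 0.064])
disp tab top [0.53533336 0.19721136 0.03      ] post top cam [ 0.57117291 -0.06281815  0.14      ]
```

```bash
cat >> h.py <<'E'
YAW=-0.045; D=np.array([.045,1.,0]); D/=np.linalg.norm(D)
SAFE=.27
def goto(x,y,z=SAFE): env.reach((x,y,z),Q(YAW))
def down(z,v=.12,guard=None):
    p=st()["position"]; return env.movel((p[0],p[1],z),velocity=v,guard=guard)
def pick(x,y,z,effort=30):
    goto(x,y); down(z+.05,.2); print("hit",down(z,.08,guard=8)); env.close_gripper(effort)
    s=st(); print("grip gap",round(s["finger_gap"],3),"F",s["gripper_force"],"z",s["position"][2])
    down(SAFE,.2); s=st(); print("lift gap",round(s["finger_gap"],3),"F",s["gripper_force"],"t",s["clock"])
def place(x,y,z):
    goto(x,y); down(z+.04,.2); print("hit",down(z,.05,guard=4),st()["position"][2]); env.release(); down(SAFE,.2)
E
python3 - <<'E'
from h import *
pick(.565,-.268,.082,25)
place(.42,.14,.0155)
env.reach((.46,-.06,.35),Q(0))
f=eyes.grab_frame("wrist"); np.savez("pics/w3.npz",**f)
for l in lids(f): print(l)
f=eyes.grab_frame("scene"); crop(f,"s3",290,180,450,300,4)
print(st()["clock"])
E
```

```text
hit False
grip gap 0.731 F 27.118954530906194 z 0.0823567459335251
lift gap 0.73 F 27.40622175473618 t 6.8583
hit True 0.014829208351108163
([306.1, 107.5], [292, 93, 29, 29, 656], [0.4305, 0.0243, 0.064])
([318.2, 171.6], [305, 157, 27, 30, 665], [0.4464, -0.0647, 0.064])
([572.3, 191.8], [505, 175, 135, 42, 3552], [0.8236, -0.095, 0.064])
([312.4, 237.2], [300, 224, 25, 26, 581], [0.4367, -0.1676, 0.064])
13.2583
```

View pics/s3.png

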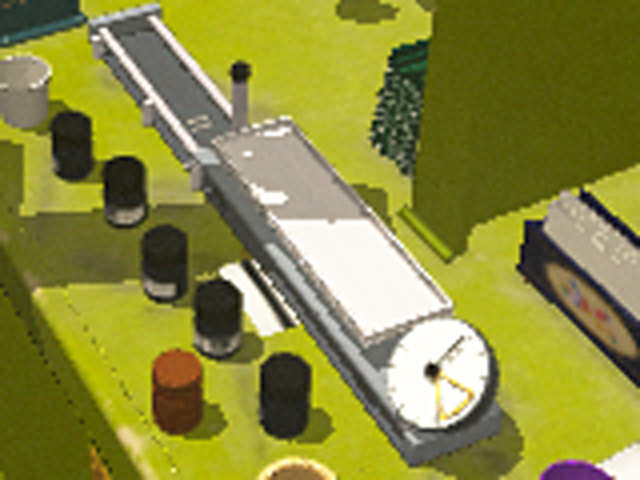

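```bash
cat >> h.py <<'E'
def slide(post,dist):
    """pinch the post (closing along the rail) and carry it dist along D"""
    q=Q(YAW+np.pi/2)
    if kinematics.ik((*post[:2],SAFE),q) is None: q=Q(YAW-np.pi/2)
    env.reach((*post[:2],SAFE),q); down(.15,.2); print("hit",down(.095,.08,guard=8)); env.close_gripper(25)
    s=st(); print("gap",round(s["finger_gap"],3),"F",s["gripper_force"],s["position"])
    p=s["position"]; p1=p+dist*D; print("blocked",env.movel(p1,velocity=.06,guard=40)); env.hold(.3)
    s=st(); print("cf",s["contact_force"].round(1) if hasattr(s["contact_force"],"round") else s["contact_force"],s["position"])
    env.release(); down(SAFE,.2)
E
python3 - <<'E'
from h import *
slide((.575,-.0625),.12)
env.reach((.46,-.06,.35),Q(0))
f=eyes.grab_frame("wrist"); np.savez("pics/w4.npz",**f); crop(f,"w4",190,0,500,260,2)
for l in lids(f): print(l)
print(st()["clock"])
E
```

```text
hit False
gap 0.218 F 24.30151015520096 [ 0.57551607 -0.06250737  0.09516875]
blocked False
cf [-9.8 -4.   6.3] [0.57973275 0.05801411 0.09508798]
([305.8, 106.8], [292, 92, 29, 30, 690], [0.4304, 0.0244, 0.064])
([5.1, 140.2], [0, 111, 11, 59, 373], [0.0032, -0.0212, 0.064])
([317.8, 171.1], [304, 156, 28, 31, 686], [0.4463, -0.0647, 0.064])
([571.7, 192.4], [502, 174, 138, 49, 3775], [0.8235, -0.0961, 0.064])
([312.0, 237.0], [299, 224, 26, 26, 599], [0.4366, -0.1681, 0.064])
([578.0, 233.5], [527, 230, 113, 20, 710], [0.8483, -0.1616, 0.064])
22.1083
```

View pics/w4.png

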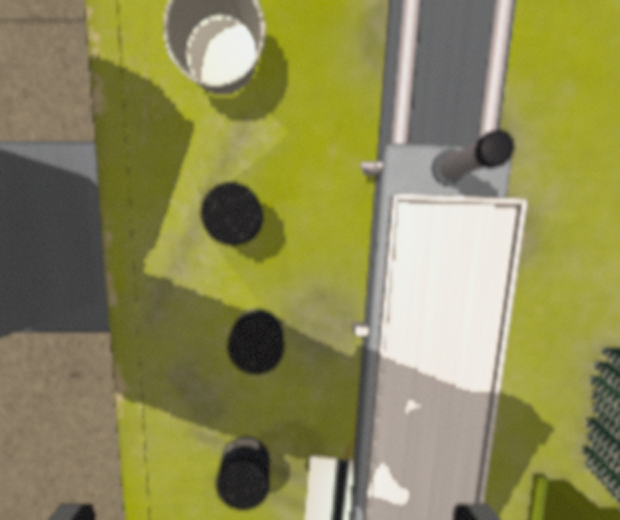

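```bash
cat >> h.py <<'E'
def place_pan(x,y,n):
    """n jars already on the pan"""
    z=.069-.003*n+.018-.001
    goto(x,y); down(z+.04,.2); print("hit",down(z,.05,guard=10),st()["position"][2]); env.release(); down(SAFE,.15)
E
python3 - <<'E'
from h import *
f=dict(np.load("pics/w4.npz")); post=ray(f,(437,74.5),.14); print("post",post)
c1=ray(f,(190+392/2,197/2),.08); c2=ray(f,(190+525/2,201/2),.08); m=(c1+c2)/2; print("pan left end corners",c1,c2,"mid",m,np.linalg.norm(c1-c2))
post=np.array([.580,.058,0]); pan=post-.17*D; print("pan",pan)
pick(.4304,.0244,.018,40)
t=pan+.03*D; place_pan(t[0],t[1],0)
goto(.46,-.3,.35); env.reach((.46,-.26,.35),Q(0))
f=eyes.grab_frame("wrist"); np.savez("pics/w5.npz",**f); crop(f,"w5",250,0,500,260,2.3)
for l in lids(f): print(l)
print(st()["clock"])
E
```

```text
post [0.58037846 0.05592052 0.14      ]
pan left end corners [0.53701916 0.03439935 0.08      ] [0.62462216 0.03203717 0.08      ] mid [0.58082066 0.03321826 0.08      ] 0.08763484249973853
pan [ 0.57235773 -0.11182814  0.        ]
hit False
grip gap 0.488 F 40.0540816783905 z 0.018428744975317518
lift gap 0.492 F 40.69899916648865 t 26.475
hit False 0.08630777643302755
([425.7, 21.9], [403, 0, 47, 48, 1615], [0.5862, -0.0699, 0.064])
([316.5, 23.4], [301, 3, 32, 42, 1111], [0.4465, -0.0722, 0.064])
([308.6, 110.3], [294, 95, 30, 31, 729], [0.435, -0.1785, 0.064])
([585.0, 105.2], [548, 96, 92, 28, 675], [0.815, -0.1706, 0.064])
([316.5, 169.2], [303, 154, 27, 31, 686], [0.4454, -0.2604, 0.064])
([507.5, 212.2], [489, 199, 51, 40, 892], [0.735, -0.3252, 0.064])
([552.8, 223.5], [540, 209, 22, 41, 374], [0.8077, -0.3433, 0.064])
([321.4, 233.6], [309, 219, 25, 30, 629], [0.4523, -0.361, 0.064])
32.2583
```

View pics/w5.png

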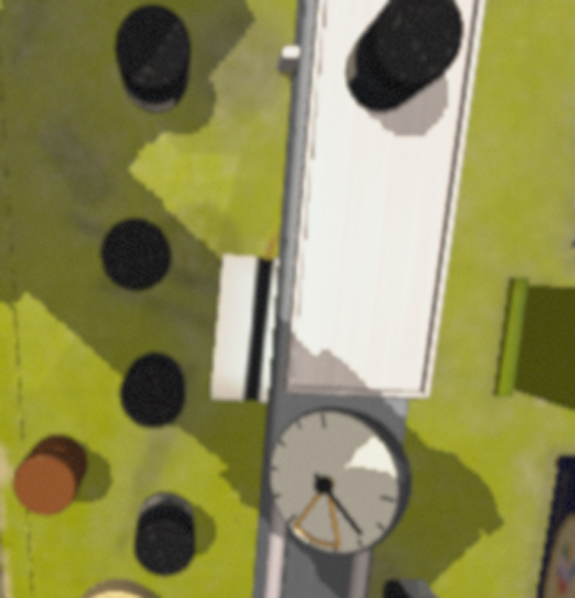

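One jar stands upright on the pan and the pointer is still short of the fan, so I'll add the second.

```bash
python3 - <<'E'
from h import *
pan=np.array([.57235773,-.11182814,0])
pick(.4463,-.0650,.018,40)
t=pan-.04*D; place_pan(t[0],t[1],1)
env.reach((.46,-.26,.35),Q(0)); env.hold(.5)
f=eyes.grab_frame("wrist"); np.savez("pics/w6.npz",**f)
a=cv2.resize(f["frame"][:250,260:470],None,fx=2,fy=2,interpolation=2); b=cv2.resize(f["frame"][170:250,350:440],None,fx=5,fy=5,interpolation=2)
b=np.pad(b,((0,a.shape[0]-b.shape[0]),(0,0),(0,0)))[:, :380]
cv2.imwrite("pics/w6.png",np.hstack([a,b])[:,:,::-1])
print(st()["clock"])
E
```

```text
hit False
grip gap 0.49 F 40.222939252853394 z 0.01841953743934457
lift gap 0.492 F 40.71351170539856 t 36.925
hit False 0.08330854157117183
42.5917
```

View pics/w6.png

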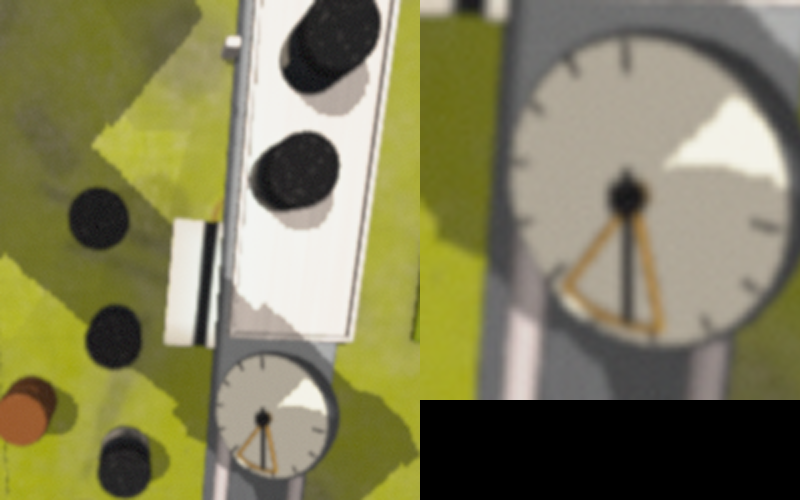

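Two jars stand upright and the pointer is well inside the fan. Now I'll slide the scale to dispatch.

```bash
python3 - <<'E'
import h; from h import *
h.D=np.array([.037,1,0])/np.linalg.norm([.037,1,0])
slide((.580,.0575),.14)
env.reach((.44,.06,.35),Q(0)); f=eyes.grab_frame("wrist"); np.savez("pics/w7.npz",**f)
a=cv2.resize(f["frame"][:250,260:470],None,fx=1.8,fy=1.8,interpolation=2)
env.reach((.46,-.12,.35),Q(0)); f=eyes.grab_frame("wrist"); np.savez("pics/w8.npz",**f)
b=cv2.resize(f["frame"][:250,260:470],None,fx=2,fy=2,interpolation=2)
a=np.pad(a,((0,b.shape[0]-a.shape[0]),(0,0),(0,0)))
cv2.imwrite("pics/w8.png",np.hstack([a,b])[:,:,::-1]); print(st()["clock"])
E
```

```text
hit False
gap 0.219 F 24.291016459465027 [0.58084047 0.05638684 0.09519979]
blocked False
cf [-3.1  3.3  5.1] [0.58575046 0.19693594 0.0951707 ]
52.6
```

View pics/w8.png

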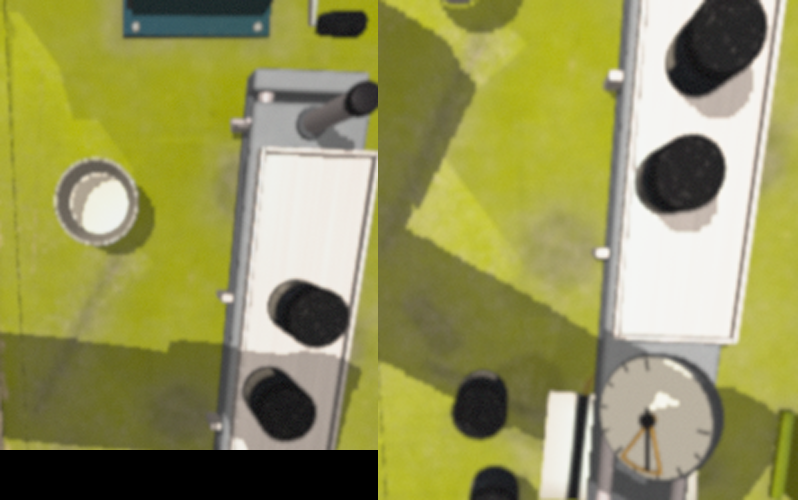

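```bash
python3 - <<'E'
from h import *
f=dict(np.load("pics/w7.npz")); print("post",ray(f,(461.5,54.4),.14),"tab",ray(f,(392.2,70),.03))
env.reach((.30,-.45,.35),Q(0)); f=eyes.grab_frame("scene"); crop(f,"s9",290,160,450,310,4)
E
```

```text
post [0.58485071 0.1959371  0.14      ] tab [0.53322244 0.19585085 0.03      ]
```

View pics/s9.png

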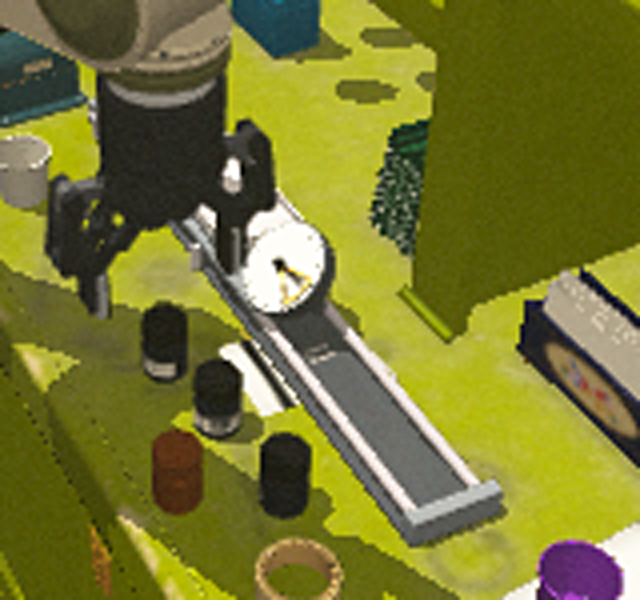

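The post is level with the dispatch tab (y 0.196 for both) and the pointer is inside the fan. The three spare jars and the cup are standing, and the arm is clear of everything.

```bash
python3 - <<'E'
from h import *
print(job.hand_in())
E
```

```text
the job is handed in; nothing more can be done
None
```

The job is handed in (no verdict came back): the tin cup stands on the worktop, two ink jars on the pan hold the pointer inside the brass fan, the scale is in the dispatch station, and the three spare jars still stand on the worktop.

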